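Stand up two instrument cases and push the stamped one to the dispatch line

ROBOT

A 6-joint arm with a two-finger parallel gripper is mounted at the origin on a cart in front of the work surface, level with it; the furniture and walls round the work are solid. World frame = base frame: x ahead of the robot, y to its left, z up, the work surface at z = 0. Lengths are in m, angles in rad, forces in N, time in s.
With the tool pointing down it reaches from about 0.4 to 0.825 m from the base axis. Payload 7 kg.
Tool frame: the origin (TCP) lies at the very end of the fingers, on their centre line; the grasp point (between the pads) lies 19 mm behind it (manip.hold_point_z is the distance from the TCP to the grasp point, in m); z points along the fingers, y is the line along which they close (so a half turn about z gives the same grasp; the last joint's range is limited). The gripper opens to 85 mm and grips with 20 to 120 N. Pads are 22 mm wide; open, the fingers measure 114 mm over their backs; the gripper's body (76 mm by 85 mm) begins 54 mm behind the grasp point. The pads swing forward as they close: fully open they stand 13 mm farther back than shut.
Start: joints at [1.601, 0.359, 0.012, 0, -1.224, -0.288], TCP at [0.172, 0.653, 0.231] pointing down, gripper open.
Joint ranges: [-3.07, 3.07], [-1.43, 2.12], [-1.02, 1.25], [-3.03, 1.67], [-3.05, -0], [-3.03, 3.03]. Speed limits (rad/s): [2.39, 2.39, 3.01, 3.14, 3.14, 3.14].

INTERFACE

Orientations are given as a unit quaternion [x, y, z, w].
In Python, from workcell import manip gives the robot as it stands. The module is installed in compiled form; this text tells all that it offers.
- The arm moves only by the tool play_rows, never from a script. Its argument "moves" is a list of rows, each a list of 2 entries, a list of its own where there are three numbers: the shift along the tool's x, y, z in mm, then the turn, a rotation vector about the tool's x, y, z in degrees. In form: [[[tx, ty, tz], [rx, ry, rz]], ...]. A call has 1 to 8 rows; each row shifts and turns the commanded pose from where the row before left it, along the tool's axes as they then stand; what a row does not reach is not made up. A row lasts 1/10 s, in which the tool goes at most 50 mm and 8.59 degrees, less where a joint would pass 70% of its speed; a pose out of reach is approached as far as the arm can. A call is refused whole if a number of a shift passes 50 or a number of a turn 8.59, either way. A call with a gripper value outside its range is refused whole. "gripper" is the finger opening in mm, from 0 to 85.4, set as the call begins (left out, the last holds). The fingers move at their own pace and stop on an object; "newtons" is the grip in N (left out, the last holds). Time passes only in rows, so rows that do not move let the fingers close. It gives the time, the measured TCP pose, the force, the opening and the grip force at its end, in the units of the state.
- manip.get_state(): the state, without advancing time (a new reading comes with each control period).
- manip.read_camera(name): name is "scene" or "top" or "wrist"; returns a dict with "color" (420x560x3 uint8, red, green, blue), "depth" (420x560 float32, m along the optical axis (not along the pixel's ray), 0 where there is no reading), "fx", "fy", "cx", "cy" (pixels), "extrinsics" (4x4, takes a point from world to camera coordinates). Camera axes: x right, y down, z forward; pixel columns grow to the right and rows downward; lengths in m; the calibration is good to about 2 mm. A picture is of the moment at which its call begins.
- manip.job_done(): hands the job in; it is judged then, once.
The state is a dict: "time_s": time; "qpos": joint angles; "qvel": joint speeds; "effort": joint torques, N m; "tcp_pos": TCP position; "orientation": TCP orientation; "ft_force": force on the tool from outside, world axes, zero at the start; "moment": the same for the moment, N m; "width": finger opening in m; "grip_force": force on a finger pad.
Only numpy, scipy, OpenCV 4.12 (cv2) and the standard library are available. Lean on these libraries where they do the work, as an engineer would, in place of code of your own. Each camera call takes 0.05 s, during which the arm holds its last target. There are 200 camera calls.

TASK

Two identical small instrument cases lie flat on the optical table, and one of them has an orange calibration stamp on its underside. With the fingertips under its grip lip, tip each one up so that both stand on their hinge sides and show their undersides; then push the stamped one, still standing, in between the two guide rails until it stands squarely over the yellow dispatch line, and leave the other standing outside the rails. Never lift a case off the table, and do not disturb the other things.

Things in the scene. Friction and masses are not known exactly. Their poses are not given: they have to be found in the camera images.
- case_a: The STAMPED case: an orange ring-and-tick stamp, 44 mm across, in the middle of its underside. Dark hard case, 0.3 to 0.52 kg, 104 mm (own x) by 84 mm (y) by 44 mm high (z) lying flat, own z up. Origin: centre of its underside. Grip lip, 68 mm long, on the -y side, hinge side +y. The cases lie left and right of the lane, which is where varies; both lips face the robot's right within 15 degrees.
- case_b: The case WITHOUT a stamp: the same shape, size and axes as case_a, underside blank.
- case_a_mid (a point): Centre of case_a's bulk (own x 0, y 0, z 22 mm). When the case stands on its hinge side own y points down, own z is level along the way it was tipped, the underside faces back to where the lip was; it is then 44 mm thick (own z), 104 mm long (x), 84 mm tall, with the lip on top to 100 mm.
- case_b_mid (a point): Centre of case_b's bulk, likewise.
- case_a_lip (a point): Middle of the lower outer edge of case_a's grip lip (own x 0, y -56, z 32 mm). The lip is 9 mm thick, sticks out 16 mm from the side and has 32 mm free height under it. Pushed up from below it swings in an arc of about 105 mm round the heel edge; past balance at about 63 degrees the case settles by itself into standing.
- case_b_lip (a point): The same point of case_b's grip lip.
- case_a_heel (a point): Middle of case_a's lower hinge-side edge (own x 0, y +44 mm, z 0), a grippy rubber bumper: the edge it is tipped about. It stays on the table (z about 0) throughout. A second bumper at z 35 to 44 mm makes the hinge side a flat foot to stand on.
- case_b_heel (a point): The same point of case_b.
- lane_line (a point): Middle of the yellow line, a tape 20 mm wide along this point's x, on the table. The lane runs along y (robot's left-right, within 4 degrees) between two fixed aluminium rails 14 mm high and 10 mm wide, 120 mm apart inside (x = -60, +60 mm), straight for y = -30 to +30 mm, flared to about 148 mm at y = -50 and +50 mm, open at both ends. A standing case enters with its 104 mm length across.
- slide_box: Small whitish box of slides, 35x85x34 mm, behind the work near the monitors: a bystander. Origin: centre of its underside.
- post_holder_b: Black post holder, 50x54x51 mm, in the gap between the monitors: a bystander. Origin: centre of its underside.
- port_cap: Black round cap, 33 mm across and 35 mm high, near the left monitor's corner: a bystander. Origin: centre of its underside.

How it is judged:
On the way:
1. both cases stand on their hinge sides at the same time, undersides showing, before the stamped one is in the lane (angle between each of case_a, case_b's own y axis and vertical above 2.97 rad and horizontal distance between case_a_mid and lane_line above 0.06 m), for 0.3 s.
At the end, for the whole second after the job is handed in: Both cases stand at rest on their hinge sides (within 10 degrees), heel on the table; the stamped one within 20 mm of the line's middle along the lane, 15 mm across it, square within 0.2 rad; the other more than 70 mm from the line's middle (angle between each of case_a, case_b's own y axis and vertical above 2.97 rad and y of case_a_mid in the frame of lane_line between -0.02 and 0.02 m and x of case_a_mid in the frame of lane_line between -0.015 and 0.015 m and angle between the x axis of case_a and the x axis of lane_line, either way round below 0.2 rad and height (world z) of each of case_a_heel, case_b_heel below 0.005 m and linear speed of each of case_a, case_b below 0.01 m/s and horizontal distance between case_b_mid and lane_line above 0.07 m); the robot touches nothing.
It fails at once if a case is lifted: its hinge-side edge comes more than 20 mm off the table (height (world z) of any of case_a_heel, case_b_heel above 0.02 m).
It fails at once if a case is knocked over beyond standing, onto its lid or an end (angle between any of case_a, case_b's own z axis and vertical above 1.9 rad or angle between any of case_a, case_b's own x axis and vertical above 2.2 rad or angle between any of case_a, case_b's own x axis and vertical below 0.9 rad).
It fails at once if the unstamped case is pushed into the lane (horizontal distance between case_b_mid and lane_line below 0.04 m).
It fails at once if a bystander is moved more than 20 mm (distance of any of slide_box, post_holder_b, port_cap from where it was at the start of the episode above 0.02 m).
It also fails if it takes over 70 s, if anything falls off the work surface, if the arm or the gripper's body presses on something with over 40 N, if the wrist force passes 120 N, or if a joint passes its speed limit or range.

## Working session

There is one attempt and no reset: what is moved stays moved. The work goes in short steps, Python scripts to look and compute and a tool call to move; the robot and the scene stay as the last step left them, time stands still between calls to the robot, and variables do not carry over. Pictures are saved under pics/ and viewed, at most 10 in all, crops included, and the job is handed in when it is done.

Besides the shell and the picture viewer there is one more tool, called after "Request:" as name(argument=value, ...), one argument or row to a line, values as JSON. play_rows: Moves the arm, as the interface text tells. Its arguments: {"type":"object","properties":{"moves":{"type":"array","items":{"type":"array"}},"gripper":{"type":"number"},"newtons":{"type":"number"}},"required":["moves"]}

```bash
mkdir -p pics; cat > h.py <<'E'
import numpy as np, cv2
from workcell import manip
from scipy.spatial.transform import Rotation as R
def cam(n):
    c=manip.read_camera(n); T=np.array(c['extrinsics'])
    d=c['depth']; v,u=np.mgrid[:420,:560]
    P=np.stack([(u-c['cx'])/c['fx']*d,(v-c['cy'])/c['fy']*d,d],-1)
    W=(P-T[:3,3])@T[:3,:3]
    W[d==0]=np.nan
    return c['color'],W
def save(n,img,s=1.4):
    cv2.imwrite('pics/'+n,cv2.resize(img[:,:,::-1],None,fx=s,fy=s,interpolation=cv2.INTER_CUBIC))
def st():
    s=manip.get_state(); print(s['time_s'],np.round(s['tcp_pos'],4),np.round(R.from_quat(s['orientation']).as_matrix(),3).tolist(),np.round(s['qpos'],3),np.round(s['ft_force'],1),s['width'])
E
python3 - <<'E'
from h import *
st()
c,W=cam('top'); save('top.png',c); np.save('top.npy',W)
c,W=cam('scene'); save('scene.png',c)
E
```

```text
0.0 [0.172  0.6522 0.2304] [[0.967, -0.255, -0.0], [-0.255, -0.967, -0.002], [0.0, 0.002, -1.0]] [ 1.601  0.359  0.011 -0.    -1.224 -0.288] [ 0.1 -0.3 -0.1] 0.08552890093936619
```

View pics/top.png

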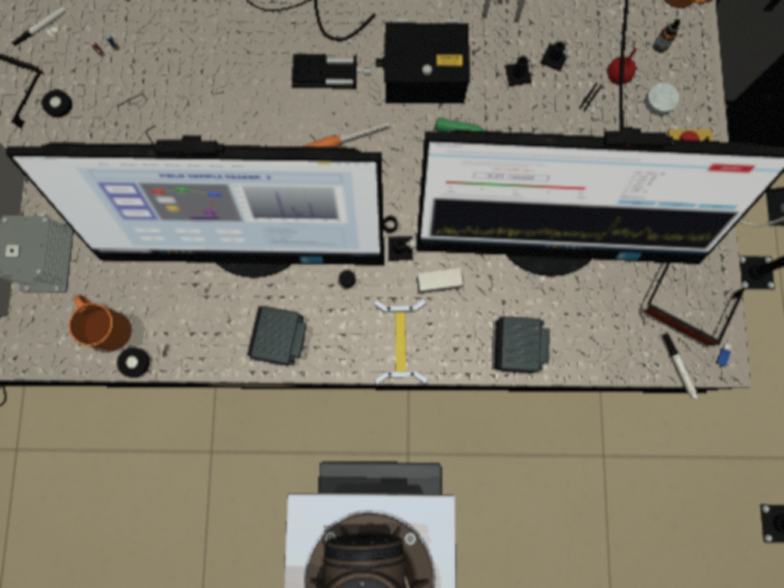

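View pics/scene.png

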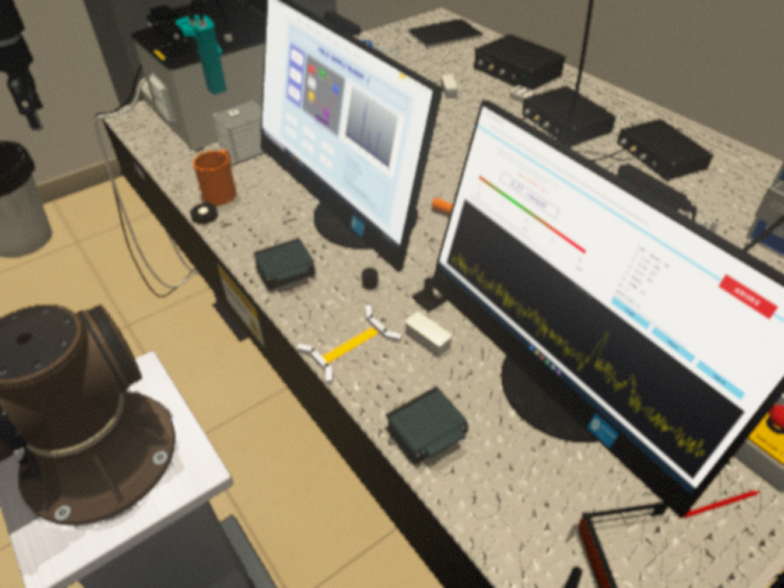

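Top view (784 px wide): the left case is at about (277,335) with its lip near (302,338), and the right case is at about (520,345) with its lip near (546,345). The yellow line is at (401,342), the rails run near rows 307 and 377, and the bystanders are at (347,279), (400,248) and (440,280). Next I'll measure these from depth.

```bash
python3 - <<'E'
from h import *
W=np.load('top.npy'); c=cv2.imread('pics/top.png')
c=cv2.resize(c,(560,420),interpolation=cv2.INTER_AREA)[:,:,::-1].astype(int)
def box(n,u0,u1,v0,v1,zlo,zhi):
    w=W[v0:v1,u0:u1].reshape(-1,3); w=w[(w[:,2]>zlo)&(w[:,2]<zhi)]
    r=cv2.minAreaRect((w[:,:2]*1000).astype(np.float32))
    print(n,len(w),np.round(r[0],1),np.round(r[1],1),round(r[2],1),'zmed',np.nanmedian(w[:,2]).round(4), w.min(0).round(3),w.max(0).round(3))
box('left',170,228,210,268,.03,.06)
box('right',345,400,215,275,.03,.06)
box('cap',238,258,188,210,.02,.06)
box('slide',294,335,187,212,.02,.06)
box('rails',262,310,210,280,.007,.03)
print(W[250,240],W[245,330])
y=(c[:,:,0]>180)&(c[:,:,1]>140)&(c[:,:,2]<90); y[:210]=0;y[:,:262]=0;y[:,310:]=0
w=W[y]; w=w[np.isfinite(w[:,0])]; r=cv2.minAreaRect((w[:,:2]*1000).astype(np.float32)); print('line',len(w),r,w.mean(0))
E
```

```text
left 1356 [449.7 183.9] [100.6 104.3] 80.3 zmed 0.0432 [0.395 0.13  0.03 ] [0.507 0.241 0.052]
right 1344 [ 437.4 -289.3] [100.2 103.8] 85.7 zmed 0.0432 [ 0.384 -0.341  0.031] [ 0.492 -0.238  0.052]
cap 122 [565.6  53.1] [33.3 30.6] 2.6 zmed 0.0333 [0.549 0.038 0.02 ] [0.582 0.069 0.039]
slide 401 [ 564.3 -130.7] [35.5 85.4] 8.1 zmed 0.0336 [ 0.542 -0.175  0.02 ] [ 0.587 -0.086  0.042]
rails 315 [446.7 -55.3] [167.  121.3] 2.1 zmed 0.0136 [ 0.361 -0.115  0.007] [0.528 0.008 0.022]
[ 0.42484516  0.07320779 -0.00292775] [ 0.44187227 -0.17736803 -0.00972695]
line 237 ((444.1594543457031, -54.258544921875), (109.5103988647461, 16.57632064819336), 0.5271558165550232) [ 0.44429237 -0.05313683  0.00061116]
```

```bash
cat >> h.py <<'E'
from scipy.spatial.transform import Slerp
def tool(yaw,t,sy=-1,side=1):
    """tool pose: fingers along side*(own y of a case at yaw deg), t deg below level; tool y = sy*own x"""
    a=np.radians(yaw); t=np.radians(t)
    ox=np.array([np.cos(a),np.sin(a),0]); d=side*np.array([-np.sin(a),np.cos(a),0])
    z=d*np.cos(t)-np.array([0,0,np.sin(t)]); y=sy*ox; x=np.cross(y,z)
    return R.from_matrix(np.stack([x,y,z],1))
def plan(*wps):
    """wps: (pos,R,n): rows printed from the measured pose, rounded with carry"""
    s=manip.get_state(); p=np.array(s['tcp_pos']); r=R.from_quat(s['orientation']); rows=[]
    for P,Q,n in wps:
        p0=p.copy(); P=np.array(P); sl=Slerp([0,1],R.concatenate([r,Q]))
        for i in range(1,n+1):
            tp=p0+(P-p0)*i/n; tr=sl(i/n)
            dp=np.round(r.inv().apply(tp-p)*1000); dr=np.round((r.inv()*tr).as_rotvec(degrees=True),1)
            rows.append([dp.astype(int).tolist(),dr.tolist()])
            p=p+r.apply(dp/1000); r=r*R.from_rotvec(dr,degrees=True)
    for i in range(0,len(rows),8): print(str(rows[i:i+8]).replace(' ',''))
E
python3 - <<'E'
from h import *
plan(([.42,.04,.22],tool(-9.7,38),20))
E
```

```text
[[[20,26,1],[1.9,-2.1,3.9]],[[21,25,-1],[1.9,-2.1,4.0]],[[24,24,-3],[2.0,-2.1,3.9]],[[24,21,-4],[1.9,-2.1,3.9]],[[26,20,-6],[1.9,-2.1,3.9]],[[27,18,-8],[1.9,-2.1,4.0]],[[27,16,-9],[1.9,-2.1,3.9]],[[29,13,-11],[2.0,-2.1,3.9]]]
[[[28,11,-12],[1.9,-2.1,3.9]],[[29,9,-13],[1.9,-2.1,4.0]],[[29,6,-15],[1.9,-2.1,3.9]],[[29,3,-16],[1.9,-2.1,3.9]],[[28,1,-17],[2.0,-2.1,3.9]],[[28,-1,-18],[1.9,-2.1,4.0]],[[26,-4,-19],[1.9,-2.1,3.9]],[[26,-6,-20],[1.9,-2.1,3.9]]]
[[[25,-9,-20],[2.0,-2.1,4.0]],[[23,-11,-21],[1.9,-2.1,3.9]],[[21,-13,-22],[1.9,-2.0,3.9]],[[20,-15,-21],[1.9,-2.1,3.9]]]
```

Request:
play_rows(
  moves=[
    [[20,26,1],[1.9,-2.1,3.9]],
    [[21,25,-1],[1.9,-2.1,4.0]],
    [[24,24,-3],[2.0,-2.1,3.9]],
    [[24,21,-4],[1.9,-2.1,3.9]],
    [[26,20,-6],[1.9,-2.1,3.9]],
    [[27,18,-8],[1.9,-2.1,4.0]],
    [[27,16,-9],[1.9,-2.1,3.9]],
    [[29,13,-11],[2.0,-2.1,3.9]],
  ],
  gripper=35,
)

```text
time_s: 0.9
tcp_pos: [0.2715, 0.4059, 0.2269]
orientation: [0.9, -0.389, -0.126, -0.15]
ft_force: [1.9, -1.0, 0.8]
width: 0.0348
grip_force: 0.0
```

Request:
play_rows(
  moves=[
    [[28,11,-12],[1.9,-2.1,3.9]],
    [[29,9,-13],[1.9,-2.1,4.0]],
    [[29,6,-15],[1.9,-2.1,3.9]],
    [[29,3,-16],[1.9,-2.1,3.9]],
    [[28,1,-17],[2.0,-2.1,3.9]],
    [[28,-1,-18],[1.9,-2.1,4.0]],
    [[26,-4,-19],[1.9,-2.1,3.9]],
    [[26,-6,-20],[1.9,-2.1,3.9]],
  ],
)

```text
time_s: 1.7
tcp_pos: [0.3709, 0.1617, 0.2229]
orientation: [0.707, -0.604, -0.237, -0.282]
ft_force: [1.3, 0.4, 0.3]
width: 0.0348
grip_force: 0.0
```

Request:
play_rows(
  moves=[
    [[25,-9,-20],[2.0,-2.1,4.0]],
    [[23,-11,-21],[1.9,-2.1,3.9]],
    [[21,-13,-22],[1.9,-2.0,3.9]],
    [[20,-15,-21],[1.9,-2.1,3.9]],
  ],
)

```text
time_s: 2.1
tcp_pos: [0.4203, 0.0389, 0.2194]
orientation: [-0.578, 0.687, 0.283, 0.336]
ft_force: [1.0, -1.0, -0.2]
width: 0.035
grip_force: 0.0
```

```bash
python3 - <<'E'
from h import *
st()
c,W=cam('wrist'); save('w1.png',c)
# left lip pos
yaw=np.radians(-9.7);d=np.array([-np.sin(yaw),np.cos(yaw),0]); L=np.array([.441,.1346,0])
Q=tool(-9.7,38)
plan((L-.06*d+[0,0,.10],Q,5),(L-.05*d+[0,0,.012],Q,4),(L+.003*d+[0,0,.012],Q,4))
E
```

```text
2.1 [0.4203 0.0389 0.2194] [[-0.106, -0.985, 0.135], [-0.605, 0.171, 0.778], [-0.789, 0.001, -0.614]] [-0.331  0.146 -0.325 -0.912 -1.403  0.468] [ 1.  -1.  -0.2] 0.03503881405802349
[[[13,-1,21],[-0.0,0.0,-0.1]],[[14,0,21],[-0.1,0.0,-0.1]],[[13,-1,21],[-0.0,0.1,-0.1]],[[14,-1,21],[-0.1,-0.0,-0.1]],[[13,0,21],[0.0,0.0,-0.1]],[[16,0,16],[0.0,0.0,-0.0]],[[16,0,15],[0.0,0.0,-0.0]],[[15,0,16],[0.0,0.0,-0.0]]]
[[[16,0,15],[0.0,0.0,-0.0]],[[-8,0,10],[0.0,0.0,-0.0]],[[-8,0,11],[0.0,0.0,-0.0]],[[-8,0,10],[0.0,0.0,-0.0]],[[-8,0,11],[0.0,0.0,-0.0]]]
```

View pics/w1.png

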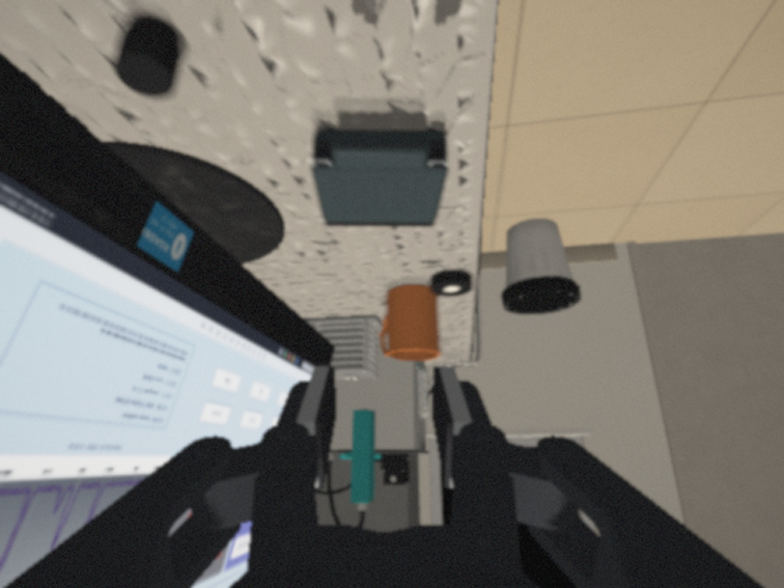

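Wrist view (upside down): the lip's front edge is centred at (380,150) and the fingers' midpoint is at about x=380, so they line up sideways. The camera hangs below the gripper, so I'll check its clearance to the table.

```bash
python3 - <<'E'
from h import *
c=manip.read_camera('wrist');T=np.array(c['extrinsics']); C=-T[:3,:3].T@T[:3,3]
s=manip.get_state(); print(R.from_quat(s['orientation']).inv().apply(C-s['tcp_pos']))
E
```

```text
[ 0.08161793 -0.00098683 -0.14370214]
```

```bash
cat >> h.py <<'E'
def frame(yaw):
    a=np.radians(yaw); return np.array([-np.sin(a),np.cos(a),0])
def arc(L,yaw,th0,th1,step,f=8):
    """waypoints for the fingertip's upper corner, f mm inside lip edge, while case turns th0..th1"""
    d=frame(yaw); H=np.array([*L[:2],0])+.100*d; r=np.hypot(100-f,32)/1000; a0=np.degrees(np.arctan2(32,100-f)); out=[]
    for th in np.arange(th0,th1+.1,step):
        t=max(43,th); a=np.radians(a0+th); tr=np.radians(t)
        U=H-r*np.cos(a)*d+[0,0,r*np.sin(a)]
        p=np.sin(tr)*d+[0,0,np.cos(tr)]
        out.append((U-.011*p,tool(yaw,t),1))
    return out
E
python3 - <<'E'
from h import *
d=frame(-9.7); L=np.array([.441,.1346,0]); Q=tool(-9.7,43)
plan((L-.06*d+[0,0,.10],Q,5),(L-.05*d+[0,0,.011],Q,4),(L+.002*d+[0,0,.011],Q,5))
E
```

```text
[[[14,-1,21],[-0.0,1.0,-0.1]],[[13,-1,21],[-0.0,1.0,-0.1]],[[13,0,21],[-0.1,1.0,-0.0]],[[13,-1,21],[0.0,1.1,-0.1]],[[12,-1,22],[-0.0,1.0,-0.1]],[[14,0,17],[-0.0,-0.0,-0.0]],[[15,0,17],[-0.0,-0.0,-0.0]],[[14,0,17],[-0.0,-0.0,-0.0]]]
[[[15,0,17],[-0.0,-0.0,-0.0]],[[-7,0,8],[-0.0,-0.0,-0.0]],[[-7,0,7],[-0.0,-0.0,-0.0]],[[-7,0,8],[-0.0,-0.0,-0.0]],[[-7,0,7],[-0.0,-0.0,-0.0]],[[-8,0,8],[-0.0,-0.0,-0.0]]]
```

Request:
play_rows(
  moves=[
    [[14,-1,21],[0,1.0,-0.1]],
    [[13,-1,21],[0,1.0,-0.1]],
    [[13,0,21],[-0.1,1.0,0]],
    [[13,-1,21],[0,1.1,-0.1]],
    [[12,-1,22],[0,1.0,-0.1]],
    [[14,0,17],[0,0,0]],
    [[15,0,17],[0,0,0]],
    [[14,0,17],[0,0,0]],
  ],
)

```text
time_s: 3.0
tcp_pos: [0.4318, 0.0873, 0.0345]
orientation: [-0.595, 0.698, 0.256, 0.305]
ft_force: [0.2, 0.3, 0.0]
width: 0.0347
grip_force: 0.0
```

Request:
play_rows(
  moves=[
    [[15,0,17],[0,0,0]],
    [[-7,0,8],[0,0,0]],
    [[-7,0,7],[0,0,0]],
    [[-7,0,8],[0,0,0]],
    [[-7,0,7],[0,0,0]],
    [[-8,0,8],[0,0,0]],
    [[0,0,0],[0,0,0]],
  ],
)

```text
time_s: 3.7
tcp_pos: [0.4414, 0.1418, 0.0139]
orientation: [-0.595, 0.698, 0.256, 0.305]
ft_force: [-0.5, -0.1, 0.6]
width: 0.0347
grip_force: 0.0
```

```bash
python3 - <<'E'
from h import *
st()
c,W=cam('wrist'); save('w2.png',c)
plan(*arc([.441,.1346],-9.7,0,78,3))
E
```

```text
3.7 [0.4414 0.1418 0.0139] [[-0.105, -0.987, 0.122], [-0.674, 0.161, 0.721], [-0.731, -0.006, -0.682]] [-0.099  0.449 -0.47  -1.097 -0.961  0.749] [-0.5 -0.1  0.6] 0.034733772024388126
[[[-3,-1,-11],[0.1,-0.0,0.6]],[[-5,0,-2],[0.0,-0.0,-0.0]],[[-5,0,-2],[0.0,-0.0,-0.0]],[[-5,0,-1],[0.0,-0.0,-0.0]],[[-5,0,-2],[0.0,-0.0,-0.0]],[[-5,0,-1],[0.0,-0.0,-0.0]],[[-5,0,0],[0.0,-0.0,-0.0]],[[-5,0,-1],[0.0,-0.0,-0.0]]]
[[[-5,0,0],[0.0,-0.0,-0.0]],[[-5,0,0],[0.0,-0.0,-0.0]],[[-5,0,1],[0.0,-0.0,-0.0]],[[-5,0,0],[0.0,-0.0,-0.0]],[[-5,0,1],[0.0,-0.0,-0.0]],[[-5,0,2],[0.0,-0.0,-0.0]],[[-5,0,1],[0.0,-0.0,-0.0]],[[-5,0,1],[0.0,2.0,-0.0]]]
[[[-5,0,2],[0.0,3.0,-0.0]],[[-5,0,1],[0.0,3.0,-0.0]],[[-4,0,1],[0.0,3.0,-0.0]],[[-5,0,1],[0.0,3.0,-0.0]],[[-5,0,2],[0.0,3.0,-0.0]],[[-5,0,1],[0.0,3.0,-0.0]],[[-4,0,1],[0.0,3.0,-0.0]],[[-5,0,1],[0.0,3.0,-0.0]]]
[[[-5,0,1],[0.0,3.0,-0.0]],[[-5,0,2],[0.0,3.0,-0.0]],[[-5,0,1],[0.0,3.0,-0.0]]]
```

View pics/w2.png

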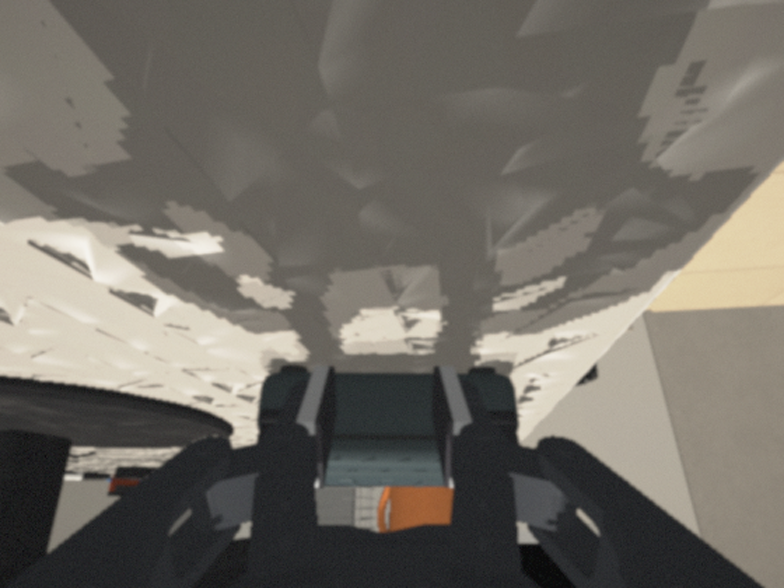

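Both fingers are centred under the lip (fingertips near (315,370) and (450,370)) with no contact force yet. Next I'll lift along the arc.

Request:
play_rows(
  moves=[
    [[-3,-1,-8],[0,0,0.5]],
    [[-5,0,-2],[0,0,0]],
    [[-5,0,-2],[0,0,0]],
    [[-5,0,-1],[0,0,0]],
    [[-5,0,-2],[0,0,0]],
    [[-5,0,-1],[0,0,0]],
    [[-5,0,0],[0,0,0]],
    [[-5,0,-1],[0,0,0]],
  ],
)

```text
time_s: 4.55
tcp_pos: [0.4444, 0.1539, 0.0527]
orientation: [-0.591, 0.701, 0.258, 0.304]
ft_force: [0.0, -0.1, -1.6]
width: 0.0352
grip_force: 0.6
```

```bash
python3 - <<'E'
from h import *
st()
c,W=cam('scene'); save('s2.png',c[100:260,120:360],3)
plan(*arc([.441,.1346],-9.7,24,78,3,11))
E
```

```text
4.55 [0.4444 0.1539 0.0527] [[-0.116, -0.986, 0.121], [-0.673, 0.168, 0.721], [-0.731, 0.002, -0.683]] [-0.054  0.361 -0.462 -1.063 -0.981  0.619] [ 0.  -0.1 -1.6] 0.03518483884666956
[[[-6,0,0],[0.1,-0.0,-0.0]],[[-5,0,1],[-0.0,-0.0,-0.0]],[[-5,0,0],[-0.0,-0.0,-0.0]],[[-5,0,1],[-0.0,-0.0,-0.0]],[[-4,0,1],[-0.0,-0.0,-0.0]],[[-5,0,1],[-0.0,-0.0,-0.0]],[[-5,0,1],[-0.0,-0.0,-0.0]],[[-5,0,2],[-0.0,2.0,-0.0]]]
[[[-4,0,1],[-0.0,3.0,-0.0]],[[-5,0,1],[-0.0,3.0,-0.0]],[[-4,0,1],[-0.0,3.0,-0.0]],[[-5,0,2],[-0.0,3.0,-0.0]],[[-5,0,1],[-0.0,3.0,-0.0]],[[-4,0,1],[-0.0,3.0,-0.0]],[[-5,0,1],[-0.0,3.0,-0.0]],[[-5,0,1],[-0.0,3.0,-0.0]]]
[[[-4,0,2],[-0.0,3.0,-0.0]],[[-5,0,1],[-0.0,3.0,-0.0]],[[-5,0,1],[-0.0,3.0,-0.0]]]
```

View pics/s2.png

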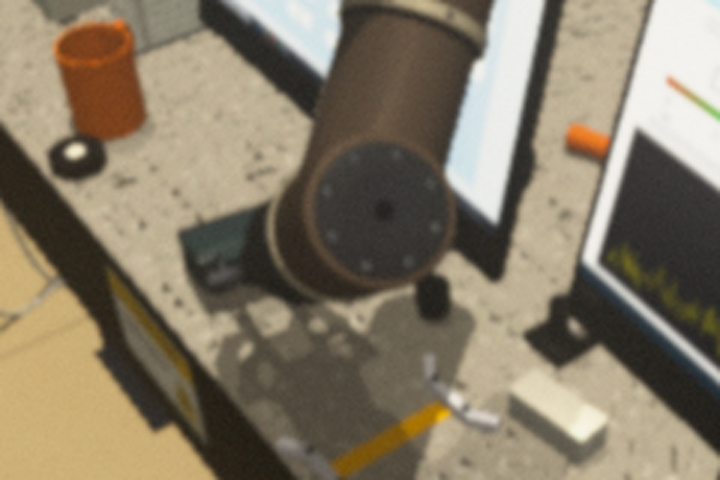

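The case is tipping (scene crop, around (220,250)) and the wrist force is small. I'll continue the arc.

Request:
play_rows(
  moves=[
    [[-6,0,0],[0.1,0,0]],
    [[-5,0,1],[0,0,0]],
    [[-5,0,0],[0,0,0]],
    [[-5,0,1],[0,0,0]],
    [[-4,0,1],[0,0,0]],
    [[-5,0,1],[0,0,0]],
    [[-5,0,1],[0,0,0]],
    [[-5,0,2],[0,2,0]],
  ],
)

```text
time_s: 5.4
tcp_pos: [0.4496, 0.1852, 0.0763]
orientation: [-0.595, 0.707, 0.247, 0.291]
ft_force: [-0.8, -0.3, -0.8]
width: 0.0349
grip_force: 0.3
```

Request:
play_rows(
  moves=[
    [[-4,0,1],[0,3,0]],
    [[-5,0,1],[0,3,0]],
    [[-4,0,1],[0,3,0]],
    [[-5,0,2],[0,3,0]],
    [[-5,0,1],[0,3,0]],
    [[-4,0,1],[0,3,0]],
    [[-5,0,1],[0,3,0]],
    [[-5,0,1],[0,3,0]],
  ],
)

```text
time_s: 6.2
tcp_pos: [0.4558, 0.2214, 0.0907]
orientation: [-0.634, 0.752, 0.117, 0.139]
ft_force: [-0.2, -0.5, -0.9]
width: 0.035
grip_force: 0.0
```

```bash
python3 - <<'E'
from h import *
st()
c,W=cam('top')
w=W[190:275,150:228].reshape(-1,3); w=w[(w[:,2]>.06)&(w[:,2]<.12)]; print(len(w),w.min(0),w.max(0))
c,W=cam('wrist'); save('w3.png',c)
p=np.array(manip.get_state()['tcp_pos']); d=frame(-9.7)
print((p-[.441,.1346,0])@d+0-.1)
plan(*arc([.441,.1346],-9.7,69,78,3,11))
E
```

```text
6.2 [0.4558 0.2214 0.0907] [[-0.158, -0.986, 0.06], [-0.921, 0.169, 0.351], [-0.357, -0.0, -0.934]] [ 0.612  0.16  -0.522 -0.42  -0.669 -0.479] [-0.2 -0.5 -0.9] 0.03495071624561829Traceback (most recent call last):
  File "<stdin>", line 4, in <module>
    return umr_minimum(a, axis, None, out, keepdims, initial, where)
ValueError: zero-size array to reduction operation minimum which has no identity
```

Request:
play_rows(
  moves=[
    [[-4,0,2],[0,3,0]],
    [[-5,0,1],[0,3,0]],
    [[-5,0,1],[0,3,0]],
    [[0,0,0],[0,0,0]],
    [[0,0,0],[0,0,0]],
    [[0,0,0],[0,0,0]],
  ],
)

```text
time_s: 6.85
tcp_pos: [0.4579, 0.2345, 0.0904]
orientation: [-0.641, 0.761, 0.068, 0.079]
ft_force: [-0.2, 0.9, 0.7]
width: 0.035
grip_force: 0.0
```

```bash
python3 - <<'E'
from h import *
st()
c,W=cam('wrist'); save('w3.png',c)
E
```

```text
6.85 [0.4579 0.2345 0.0904] [[-0.166, -0.985, 0.034], [-0.964, 0.17, 0.205], [-0.208, 0.001, -0.978]] [ 0.75   0.184 -0.537 -0.2   -0.693 -0.777] [-0.2  0.9  0.7] 0.03502935945852538
```

View pics/w3.png

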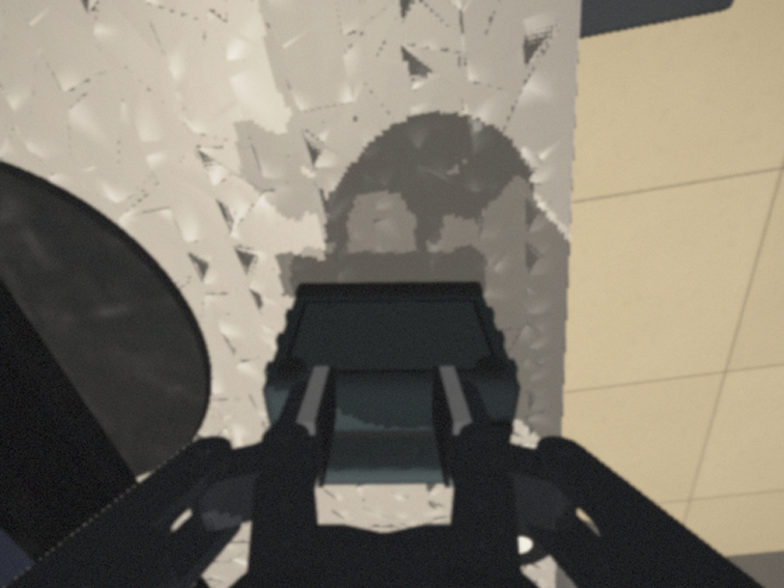

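The left case stands with its underside at (300–480, 290–370). It is blank, so this is case_b and the right one should be stamped. I'll retract and go to the right case.

```bash
python3 - <<'E'
from h import *
p=np.array(manip.get_state()['tcp_pos']); d=frame(-9.7); q=R.from_quat(manip.get_state()['orientation'])
d2=frame(-4.3); L=np.array([.4337,-.339,0]); Q=tool(-4.3,43)
plan((p-.03*d,q,2),(p-.09*d+[0,0,.08],q,4),(L-.07*d2+[0,0,.14],Q,17))
E
```

```text
[[[15,0,-3],[0.0,0.0,0.0]],[[14,0,-3],[0.0,0.0,0.0]],[[11,0,-23],[0.0,0.0,0.0]],[[10,0,-22],[0.0,0.0,0.0]],[[11,0,-23],[0.0,0.0,0.0]],[[10,0,-23],[0.0,0.0,0.0]],[[32,-5,-5],[-0.2,-2.1,-0.3]],[[32,-4,-6],[-0.1,-2.0,-0.3]]]
[[[31,-5,-7],[-0.2,-2.1,-0.3]],[[32,-4,-9],[-0.1,-2.0,-0.3]],[[31,-4,-9],[-0.2,-2.1,-0.2]],[[30,-4,-11],[-0.1,-2.0,-0.3]],[[31,-3,-12],[-0.2,-2.1,-0.3]],[[30,-4,-13],[-0.2,-2.1,-0.3]],[[29,-3,-13],[-0.1,-2.0,-0.3]],[[29,-3,-15],[-0.2,-2.1,-0.3]]]
[[[28,-3,-16],[-0.1,-2.0,-0.3]],[[28,-3,-17],[-0.2,-2.1,-0.3]],[[27,-2,-18],[-0.2,-2.0,-0.2]],[[27,-2,-19],[-0.1,-2.1,-0.3]],[[25,-3,-20],[-0.2,-2.1,-0.3]],[[26,-1,-21],[-0.1,-2.0,-0.3]],[[24,-2,-22],[-0.2,-2.1,-0.3]]]
```

Request:
play_rows(
  moves=[
    [[15,0,-3],[0,0,0]],
    [[14,0,-3],[0,0,0]],
    [[11,0,-23],[0,0,0]],
    [[10,0,-22],[0,0,0]],
    [[11,0,-23],[0,0,0]],
    [[10,0,-23],[0,0,0]],
    [[32,-5,-5],[-0.2,-2.1,-0.3]],
    [[32,-4,-6],[-0.1,-2.0,-0.3]],
  ],
)

```text
time_s: 7.7
tcp_pos: [0.4409, 0.0801, 0.1681]
orientation: [-0.643, 0.753, 0.092, 0.107]
ft_force: [0.5, -0.2, -0.2]
width: 0.0348
grip_force: 0.0
```

Request:
play_rows(
  moves=[
    [[31,-5,-7],[-0.2,-2.1,-0.3]],
    [[32,-4,-9],[-0.1,-2.0,-0.3]],
    [[31,-4,-9],[-0.2,-2.1,-0.2]],
    [[30,-4,-11],[-0.1,-2.0,-0.3]],
    [[31,-3,-12],[-0.2,-2.1,-0.3]],
    [[30,-4,-13],[-0.2,-2.1,-0.3]],
    [[29,-3,-13],[-0.1,-2.0,-0.3]],
    [[29,-3,-15],[-0.2,-2.1,-0.3]],
  ],
)

```text
time_s: 8.5
tcp_pos: [0.434, -0.1817, 0.1528]
orientation: [-0.638, 0.717, 0.189, 0.208]
ft_force: [0.5, 0.9, -0.3]
width: 0.0348
grip_force: 0.0
```

Request:
play_rows(
  moves=[
    [[28,-3,-16],[-0.1,-2.0,-0.3]],
    [[28,-3,-17],[-0.2,-2.1,-0.3]],
    [[27,-2,-18],[-0.2,-2.0,-0.2]],
    [[27,-2,-19],[-0.1,-2.1,-0.3]],
    [[25,-3,-20],[-0.2,-2.1,-0.3]],
    [[26,-1,-21],[-0.1,-2.0,-0.3]],
    [[24,-2,-22],[-0.2,-2.1,-0.3]],
    [[0,0,0],[0,0,0]],
  ],
)

```text
time_s: 9.3
tcp_pos: [0.4263, -0.4122, 0.1374]
orientation: [-0.622, 0.673, 0.272, 0.293]
ft_force: [1.1, -0.0, -0.2]
width: 0.0352
grip_force: 0.0
```

```bash
python3 - <<'E'
from h import *
st()
c,W=cam('top')
w=W[190:275,150:228].reshape(-1,3); w=w[(w[:,2]>.06)&(w[:,2]<.12)]; r=cv2.minAreaRect((w[:,:2]*1000).astype(np.float32)); print(len(w),r,w[:,2].max())
c,W=cam('wrist'); save('w4.png',c)
d=frame(-4.3); L=np.array([.4337,-.339,0]); Q=tool(-4.3,43)
plan((L-.055*d+[0,0,.012],Q,6),(L+.005*d+[0,0,.012],Q,6))
E
```

```text
9.3 [ 0.4263 -0.4122  0.1374] [[-0.055, -0.997, 0.056], [-0.677, 0.079, 0.731], [-0.734, 0.002, -0.68]] [-0.834  0.699  0.323 -0.578 -1.791  0.803] [ 1.1 -0.  -0.2] 0.03518888298234265
700 ((460.3622131347656, 259.0634765625), (44.076358795166016, 104.10479736328125), 81.04730224609375) 0.10394085252881707
[[[14,0,16],[-0.0,0.0,-0.0]],[[14,0,17],[-0.0,0.0,-0.0]],[[13,0,16],[-0.0,0.0,-0.0]],[[14,-1,16],[-0.0,0.1,-0.1]],[[14,0,17],[-0.1,-0.0,0.0]],[[14,0,16],[0.0,-0.0,0.0]],[[-7,0,7],[0.0,-0.0,0.0]],[[-7,0,8],[0.0,-0.0,0.0]]]
[[[-7,0,7],[0.0,-0.0,0.0]],[[-7,0,7],[0.0,-0.0,0.0]],[[-7,0,8],[0.0,-0.0,0.0]],[[-6,0,7],[0.0,-0.0,0.0]]]
```

View pics/w4.png

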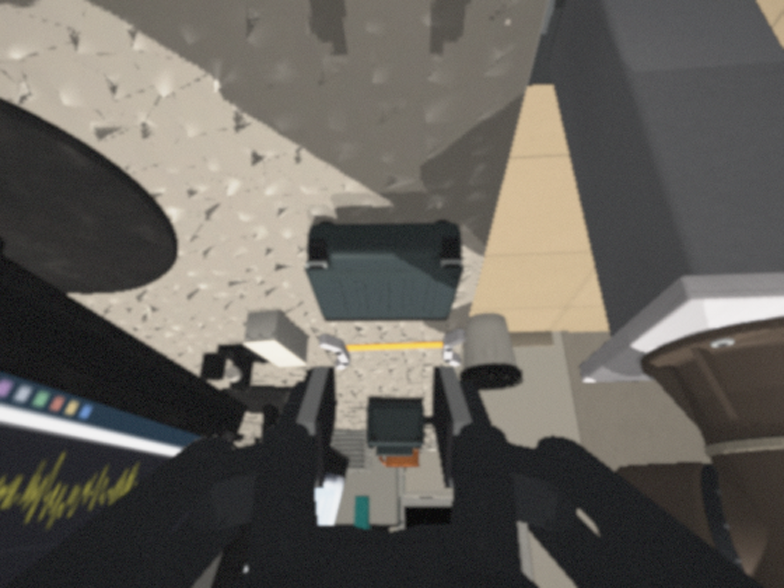

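case_b stands (44×104 mm footprint, at (0.460, 0.259)). In the wrist view the right case's lip is centred at (384,225), between the fingers. Next I'll go under the lip.

Request:
play_rows(
  moves=[
    [[14,0,16],[0,0,0]],
    [[14,0,17],[0,0,0]],
    [[13,0,16],[0,0,0]],
    [[14,-1,16],[0,0.1,-0.1]],
    [[14,0,17],[0,0,0]],
    [[14,0,16],[0,0,0]],
    [[-7,0,7],[0,0,0]],
    [[-7,0,8],[0,0,0]],
  ],
)

```text
time_s: 10.2
tcp_pos: [0.4325, -0.3723, 0.0132]
orientation: [-0.625, 0.672, 0.27, 0.292]
ft_force: [0.2, -0.9, 0.1]
width: 0.0349
grip_force: 0.0
```

Request:
play_rows(
  moves=[
    [[-7,0,7],[0,0,0]],
    [[-7,0,7],[0,0,0]],
    [[-7,0,8],[0,0,0]],
    [[-6,0,7],[0,0,0]],
    [[0,0,0],[0,0,0]],
  ],
)

```text
time_s: 10.7
tcp_pos: [0.4358, -0.3324, 0.0133]
orientation: [-0.625, 0.671, 0.27, 0.292]
ft_force: [0.1, -0.8, -0.3]
width: 0.0351
grip_force: 0.0
```

```bash
python3 - <<'E'
from h import *
st()
plan(*arc([.4337,-.339],-4.3,0,78,3,11))
E
```

```text
10.7 [ 0.4358 -0.3324  0.0133] [[-0.048, -0.997, 0.054], [-0.682, 0.072, 0.728], [-0.73, -0.002, -0.684]] [-0.751  0.757  0.107 -0.606 -1.521  0.904] [ 0.1 -0.8 -0.3] 0.0350813919480834
[[[-6,2,-10],[0.1,-0.1,0.2]],[[-4,0,-1],[-0.0,-0.0,0.0]],[[-5,0,-2],[-0.0,-0.0,0.0]],[[-5,0,-1],[-0.0,-0.0,0.0]],[[-4,0,-2],[-0.0,-0.0,0.0]],[[-5,0,0],[-0.0,-0.0,0.0]],[[-5,0,-1],[-0.0,-0.0,0.0]],[[-5,0,0],[-0.0,-0.0,0.0]]]
[[[-5,0,0],[-0.0,-0.0,0.0]],[[-5,0,0],[-0.0,-0.0,0.0]],[[-5,0,0],[-0.0,-0.0,0.0]],[[-5,0,1],[-0.0,-0.0,0.0]],[[-5,0,1],[-0.0,-0.0,0.0]],[[-5,0,1],[-0.0,-0.0,0.0]],[[-4,0,2],[-0.0,-0.0,0.0]],[[-5,0,1],[-0.0,2.0,0.0]]]
[[[-5,0,1],[-0.0,3.0,0.0]],[[-4,0,1],[-0.0,3.0,0.0]],[[-5,0,2],[-0.0,3.0,0.0]],[[-4,0,1],[-0.0,3.0,0.0]],[[-5,0,1],[-0.0,3.0,0.0]],[[-5,0,1],[-0.0,3.0,-0.0]],[[-4,0,2],[-0.0,3.0,-0.0]],[[-5,0,1],[-0.0,3.0,-0.0]]]
[[[-5,0,1],[-0.0,3.0,-0.0]],[[-4,0,1],[-0.0,3.0,-0.0]],[[-5,0,1],[-0.0,3.0,-0.0]]]
```

Request:
play_rows(
  moves=[
    [[-5,1,-9],[0.1,-0.1,0.2]],
    [[-4,0,-1],[0,0,0]],
    [[-5,0,-2],[0,0,0]],
    [[-5,0,-1],[0,0,0]],
    [[-4,0,-2],[0,0,0]],
    [[-5,0,0],[0,0,0]],
    [[-5,0,-1],[0,0,0]],
    [[-5,0,0],[0,0,0]],
  ],
)

```text
time_s: 11.5
tcp_pos: [0.4356, -0.3191, 0.0519]
orientation: [-0.623, 0.673, 0.271, 0.292]
ft_force: [-0.4, -1.9, -0.5]
width: 0.0352
grip_force: 0.6
```

Request:
play_rows(
  moves=[
    [[-5,0,0],[0,0,0]],
    [[-5,0,0],[0,0,0]],
    [[-5,0,0],[0,0,0]],
    [[-5,0,1],[0,0,0]],
    [[-5,0,1],[0,0,0]],
    [[-5,0,1],[0,0,0]],
    [[-4,0,2],[0,0,0]],
    [[-5,0,1],[0,2,0]],
  ],
)

```text
time_s: 12.3
tcp_pos: [0.4375, -0.2882, 0.075]
orientation: [-0.627, 0.678, 0.261, 0.281]
ft_force: [0.4, -0.1, -0.3]
width: 0.0349
grip_force: 0.4
```

Request:
play_rows(
  moves=[
    [[-5,0,1],[0,3,0]],
    [[-4,0,1],[0,3,0]],
    [[-5,0,2],[0,3,0]],
    [[-4,0,1],[0,3,0]],
    [[-5,0,1],[0,3,0]],
    [[-5,0,1],[0,3,0]],
    [[-4,0,2],[0,3,0]],
    [[-5,0,1],[0,3,0]],
  ],
)

```text
time_s: 13.1
tcp_pos: [0.4406, -0.2521, 0.0887]
orientation: [-0.668, 0.721, 0.123, 0.133]
ft_force: [-0.2, 0.5, 0.4]
width: 0.0352
grip_force: 0.0
```

Request:
play_rows(
  moves=[
    [[-5,0,1],[0,3,0]],
    [[-4,0,1],[0,3,0]],
    [[-5,0,1],[0,3,0]],
    [[0,0,0],[0,0,0]],
    [[0,0,0],[0,0,0]],
    [[0,0,0],[0,0,0]],
  ],
)

```text
time_s: 13.7
tcp_pos: [0.4418, -0.2386, 0.0899]
orientation: [-0.676, 0.73, 0.071, 0.077]
ft_force: [0.5, 0.1, 0.5]
width: 0.0352
grip_force: 0.0
```

```bash
python3 - <<'E'
from h import *
st()
p=np.array(manip.get_state()['tcp_pos']); d=frame(-4.3); q=R.from_quat(manip.get_state()['orientation'])
plan((p-.03*d,q,2),(p-.11*d+[0,0,.04],tool(-4.3,60),6))
E
```

```text
13.7 [ 0.4418 -0.2386  0.0899] [[-0.075, -0.997, 0.016], [-0.975, 0.076, 0.208], [-0.208, -0.0, -0.978]] [-0.275  0.283 -0.376 -0.251 -0.968  0.347] [0.5 0.1 0.5] 0.035179090723943
[[[15,0,-3],[0.0,0.0,0.0]],[[14,0,-3],[0.0,0.0,0.0]],[[12,0,-9],[-0.0,-3.0,-0.0]],[[11,0,-10],[-0.0,-3.0,-0.0]],[[11,0,-11],[-0.0,-3.0,-0.0]],[[10,0,-11],[-0.0,-3.0,-0.0]],[[9,0,-11],[-0.0,-3.0,-0.1]],[[9,0,-12],[-0.1,-3.0,0.0]]]
```

Request:
play_rows(
  moves=[
    [[15,0,-3],[0,0,0]],
    [[14,0,-3],[0,0,0]],
    [[12,0,-9],[0,-3,0]],
    [[11,0,-10],[0,-3,0]],
    [[11,0,-11],[0,-3,0]],
    [[10,0,-11],[0,-3,0]],
    [[9,0,-11],[0,-3,0]],
    [[9,0,-12],[0,-3,0]],
  ],
  gripper=60,
)

```text
time_s: 14.5
tcp_pos: [0.4327, -0.3502, 0.1296]
orientation: [-0.656, 0.709, 0.176, 0.191]
ft_force: [0.4, -0.1, -0.4]
width: 0.06
grip_force: 0.0
```

```bash
python3 - <<'E'
from h import *
st()
c,W=cam('top')
for b in ((150,228,190,275),(320,400,205,280)):
    w=W[b[2]:b[3],b[0]:b[1]].reshape(-1,3); w=w[(w[:,2]>.07)&(w[:,2]<.12)]; r=cv2.minAreaRect((w[:,:2]*1000).astype(np.float32)); print(len(w),r,w[:,2].max())
c,W=cam('wrist'); save('w5.png',c)
E
```

```text
14.5 [ 0.4327 -0.3502  0.1296] [[-0.067, -0.997, 0.04], [-0.862, 0.078, 0.5], [-0.502, -0.001, -0.865]] [-0.652  0.482  0.021 -0.44  -1.429  0.708] [ 0.4 -0.1 -0.4] 0.05995433697757389
666 ((460.90045166015625, 259.1429443359375), (44.70747375488281, 104.1146240234375), 80.62971496582031) 0.1040398853623706
640 ((442.29449462890625, -212.69131469726562), (44.334197998046875, 103.28164672851562), 85.1704330444336) 0.10645369704837603
```

View pics/w5.png

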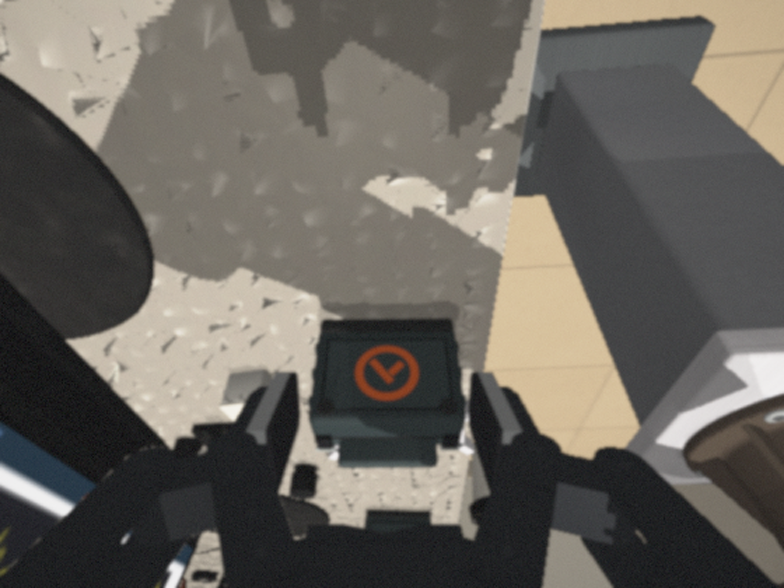

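The stamp is visible at (387,372), so the right case is case_a, and both cases stand. I'll refine the lane pose and plan the push.

```bash
python3 - <<'E'
from h import *
c,W=cam('top')
w=W[205:285,255:320].reshape(-1,3); w=w[(w[:,2]>.008)&(w[:,2]<.03)]
for lo,hi in((.34,.42),(.47,.56)):
    k=w[(w[:,0]>lo)&(w[:,0]<hi)&(abs(w[:,1]+.054)<.028)]
    f=cv2.fitLine((k[:,:2]*1000).astype(np.float32),cv2.DIST_HUBER,0,.01,.01).ravel(); print(len(k),f, 'x at -54:',f[2]+f[0]/f[1]*(-54-f[3]))
print('rail y ext',w[:,1].min(),w[:,1].max())
cc=c.astype(int); y=(cc[:,:,0]>150)&(cc[:,:,1]>110)&(cc[:,:,2]<90); y[:210]=0;y[:,:262]=0;y[:,310:]=0;y[280:]=0
k=W[y]; k=k[np.isfinite(k[:,0])]; print(len(k),k.mean(0),cv2.fitLine((k[:,:2]*1000).astype(np.float32),cv2.DIST_HUBER,0,.01,.01).ravel())
Q=tool(0,60); D=np.array([0,1,0])
plan(([.443,-.29,.06],Q,5),([.443,-.285,.010],Q,3),([.443,-.25,.010],Q,4))
E
```

```text
Traceback (most recent call last):
cv2.error: OpenCV(4.12.0) /io/opencv/modules/imgproc/src/linefit.cpp:50: error: (-215:Assertion failed) count > 0 in function 'fitLine2D_wods'
```

```bash
python3 - <<'E'
from h import *
W=np.load('top.npy')
w=W[205:285,255:320].reshape(-1,3); w=w[(w[:,2]>.006)&(w[:,2]<.03)]
for lo,hi in((.34,.43),(.46,.56)):
    k=w[(w[:,0]>lo)&(w[:,0]<hi)&(abs(w[:,1]+.054)<.028)]; print(len(k),np.median(k,0) if len(k) else '')
    if len(k)>5:
        f=cv2.fitLine((k[:,:2]*1000).astype(np.float32),cv2.DIST_HUBER,0,.01,.01).ravel(); print(f, f[2]+f[0]/f[1]*(-54-f[3]))
print('rail y ext',w[:,1].min(),w[:,1].max(),w[:,0].min(),w[:,0].max())
Q=tool(0,60)
plan(([.443,-.29,.06],Q,5),([.443,-.285,.010],Q,3),([.443,-.25,.010],Q,4))
E
```

```text
93 [ 0.38018006 -0.05469045  0.0136536 ]
[ 2.3948958e-02 -9.9971318e-01  3.8019385e+02 -5.0932926e+01] 380.26733
90 [ 0.50828321 -0.05509908  0.01329347]
[ 5.7282858e-02 -9.9835801e-01  5.0824448e+02 -5.4690735e+01] 508.20483
rail y ext -0.1453341742879483 0.032826994774584395 0.36148992602410246 0.5518357723494255
[[[-4,-1,18],[-0.5,0.0,-0.8]],[[-4,-1,18],[-0.4,0.0,-0.8]],[[-3,-2,18],[-0.5,0.0,-0.8]],[[-4,-2,18],[-0.4,0.0,-0.8]],[[-4,-2,18],[-0.5,0.0,-0.8]],[[7,0,15],[0.0,0.0,0.0]],[[7,0,15],[0.0,0.0,0.0]],[[7,0,16],[0.0,0.0,0.0]]]
[[[-8,0,4],[0.0,0.0,0.0]],[[-7,0,5],[0.0,0.0,0.0]],[[-8,0,4],[0.0,0.0,0.0]],[[-7,0,4],[0.0,0.0,0.0]]]
```

```bash
python3 - <<'E'
from h import *
Q=tool(2,60)
plan(([.446,-.29,.06],Q,4),([.446,-.285,.010],Q,3),([.446,-.165,.010],Q,16))
E
```

```text
[[[-5,-2,23],[-0.8,0.0,-1.4]],[[-5,-3,22],[-0.8,0.0,-1.5]],[[-4,-3,22],[-0.9,0.0,-1.4]],[[-5,-3,23],[-0.8,0.0,-1.4]],[[7,0,15],[0.0,0.0,-0.0]],[[7,0,15],[0.0,0.0,-0.0]],[[7,0,16],[0.0,0.0,-0.0]],[[-6,0,4],[0.0,0.0,-0.0]]]
[[[-7,-1,3],[0.0,0.0,-0.0]],[[-6,0,4],[0.0,0.0,-0.0]],[[-7,0,4],[0.0,0.0,-0.0]],[[-6,0,4],[0.0,0.0,-0.0]],[[-7,-1,3],[0.0,0.0,-0.0]],[[-6,0,4],[0.0,0.0,-0.0]],[[-7,0,4],[0.0,0.0,-0.0]],[[-6,-1,4],[0.0,0.0,-0.0]]]
[[[-7,0,3],[0.0,0.0,-0.0]],[[-6,0,4],[0.0,0.0,-0.0]],[[-7,0,4],[0.0,0.0,-0.0]],[[-6,-1,3],[0.0,0.0,-0.0]],[[-7,0,4],[0.0,0.0,-0.0]],[[-6,0,4],[0.0,0.0,-0.0]],[[-7,-1,4],[0.0,0.0,-0.0]]]
```

Request:
play_rows(
  moves=[
    [[-5,-2,23],[-0.8,0,-1.4]],
    [[-5,-3,22],[-0.8,0,-1.5]],
    [[-4,-3,22],[-0.9,0,-1.4]],
    [[-5,-3,23],[-0.8,0,-1.4]],
    [[7,0,15],[0,0,0]],
    [[7,0,15],[0,0,0]],
    [[7,0,16],[0,0,0]],
    [[-6,0,4],[0,0,0]],
  ],
)

```text
time_s: 15.45
tcp_pos: [0.4445, -0.2746, 0.0078]
orientation: [0.695, -0.67, -0.188, -0.179]
ft_force: [-0.7, -0.1, -0.3]
width: 0.06
grip_force: 0.0
```

Request:
play_rows(
  moves=[
    [[-7,-1,3],[0,0,0]],
    [[-6,0,4],[0,0,0]],
    [[-7,0,4],[0,0,0]],
    [[-6,0,4],[0,0,0]],
    [[-7,-1,3],[0,0,0]],
    [[-6,0,4],[0,0,0]],
    [[-7,0,4],[0,0,0]],
    [[-6,-1,4],[0,0,0]],
  ],
)

```text
time_s: 16.25
tcp_pos: [0.4473, -0.2158, 0.0112]
orientation: [0.697, -0.67, -0.185, -0.179]
ft_force: [-0.7, -6.5, 6.2]
width: 0.0601
grip_force: 3.5
```

Request:
play_rows(
  moves=[
    [[-7,0,3],[0,0,0]],
    [[-6,0,4],[0,0,0]],
    [[-7,0,4],[0,0,0]],
    [[-6,-1,3],[0,0,0]],
    [[-7,0,4],[0,0,0]],
    [[-6,0,4],[0,0,0]],
    [[-7,-1,4],[0,0,0]],
  ],
)

```text
time_s: 16.95
tcp_pos: [0.4468, -0.1621, 0.0111]
orientation: [0.696, -0.67, -0.186, -0.179]
ft_force: [-0.9, -4.8, 3.1]
width: 0.06
grip_force: 2.7
```

```bash
python3 - <<'E'
from h import *
st()
c,W=cam('wrist'); save('w6.png',c)
c,W=cam('top')
w=W[195:290,262:400].reshape(-1,3); w=w[(w[:,2]>.07)&(w[:,2]<.108)&(w[:,1]>-.17)]; r=cv2.minAreaRect((w[:,:2]*1000).astype(np.float32)); print(len(w),r,w.min(0),w.max(0))
E
```

```text
16.95 [ 0.4468 -0.1621  0.0111] [[0.034, -0.999, -0.019], [-0.866, -0.039, 0.498], [-0.498, -0.001, -0.867]] [-0.363  0.492 -0.278 -0.545 -1.088  0.73 ] [-0.9 -4.8  3.1] 0.06004181750484614
30 ((477.7884216308594, -117.39149475097656), (7.829431533813477, 29.045703887939453), 87.45109558105469) [ 0.46338926 -0.12193735  0.07388953] [ 0.49235004 -0.11387468  0.09104658]
```

View pics/w6.png

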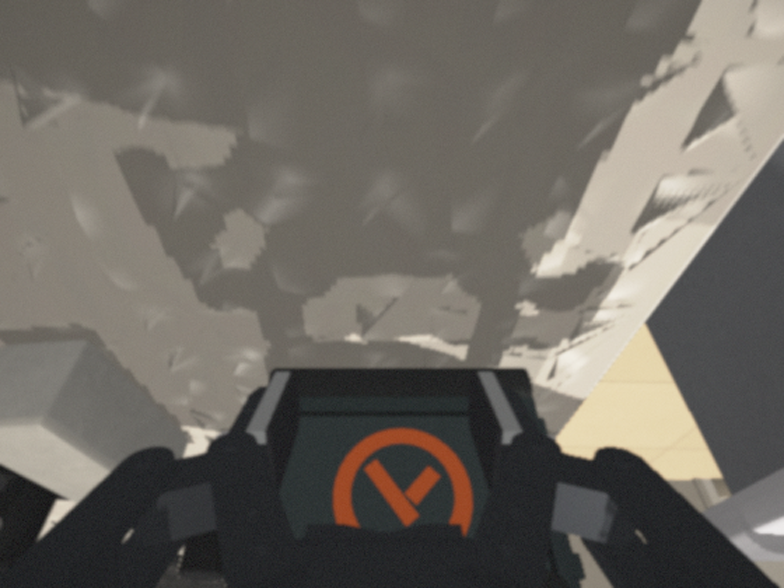

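case_a is standing flush on the fingers. The stamp centre at u≈402 against the finger midpoint of about 385 puts it roughly 5 mm toward the robot, so I'll steer a little while pushing on.

```bash
python3 - <<'E'
from h import *
Q=tool(2,60)
plan(([.4505,-.112,.011],Q,8),([.4495,-.083,.011],Q,6))
E
```

```text
[[[-5,-1,3],[0.0,-0.0,0.0]],[[-6,0,3],[0.0,-0.0,0.1]],[[-5,-1,3],[0.0,-0.0,-0.0]],[[-5,-1,3],[0.1,-0.0,0.0]],[[-5,-1,3],[-0.0,-0.0,0.0]],[[-6,0,3],[-0.0,-0.0,0.1]],[[-5,-1,3],[-0.0,-0.0,-0.0]],[[-5,-1,3],[0.0,-0.0,0.0]]]
[[[-4,0,2],[0.0,-0.0,0.0]],[[-4,0,3],[0.0,-0.0,0.0]],[[-5,0,2],[0.0,-0.0,0.0]],[[-4,0,3],[0.0,-0.0,0.0]],[[-4,0,2],[0.0,-0.0,0.0]],[[-4,0,3],[0.0,-0.0,0.0]]]
```

Request:
play_rows(
  moves=[
    [[-5,-1,3],[0,0,0]],
    [[-6,0,3],[0,0,0]],
    [[-5,-1,3],[0,0,0]],
    [[-5,-1,3],[0,0,0]],
    [[-5,-1,3],[0,0,0]],
    [[-6,0,3],[0,0,0]],
    [[-5,-1,3],[0,0,0]],
    [[-5,-1,3],[0,0,0]],
  ],
)

```text
time_s: 17.85
tcp_pos: [0.4506, -0.1126, 0.011]
orientation: [0.696, -0.67, -0.187, -0.179]
ft_force: [-1.1, -3.1, 1.3]
width: 0.0599
grip_force: 1.5
```

Request:
play_rows(
  moves=[
    [[-4,0,2],[0,0,0]],
    [[-4,0,3],[0,0,0]],
    [[-5,0,2],[0,0,0]],
    [[-4,0,3],[0,0,0]],
    [[-4,0,2],[0,0,0]],
    [[-4,0,3],[0,0,0]],
    [[0,0,0],[0,0,0]],
  ],
)

```text
time_s: 18.55
tcp_pos: [0.4497, -0.0836, 0.0107]
orientation: [0.696, -0.67, -0.186, -0.179]
ft_force: [0.3, -1.9, 1.2]
width: 0.0602
grip_force: 0.8
```

```bash
python3 - <<'E'
from h import *
st()
p=np.array(manip.get_state()['tcp_pos']); q=R.from_quat(manip.get_state()['orientation']); d=frame(2)
plan((p-.03*d,q,3),(p-.17*d+[-.02,0,.08],q,6))
E
```

```text
18.55 [ 0.4497 -0.0836  0.0107] [[0.034, -0.999, -0.019], [-0.866, -0.039, 0.499], [-0.5, -0.0, -0.866]] [-0.231  0.447 -0.349 -0.602 -1.017  0.656] [ 0.3 -1.9  1.2] 0.06024812467832806
[[[9,0,-5],[0.0,0.0,0.0]],[[8,0,-5],[0.0,0.0,0.0]],[[9,0,-5],[0.0,0.0,0.0]],[[13,3,-23],[0.0,0.0,0.0]],[[14,4,-23],[0.0,0.0,0.0]],[[13,3,-23],[0.0,0.0,0.0]],[[14,4,-24],[0.0,0.0,0.0]],[[13,3,-23],[0.0,0.0,0.0]]]
[[[14,4,-23],[0.0,0.0,0.0]]]
```

Request:
play_rows(
  moves=[
    [[9,0,-5],[0,0,0]],
    [[8,0,-5],[0,0,0]],
    [[9,0,-5],[0,0,0]],
    [[13,3,-23],[0,0,0]],
    [[14,4,-23],[0,0,0]],
    [[13,3,-23],[0,0,0]],
    [[14,4,-24],[0,0,0]],
    [[27,7,-46],[0,0,0]],
  ],
)

```text
time_s: 19.35
tcp_pos: [0.4344, -0.2511, 0.0883]
orientation: [0.696, -0.67, -0.188, -0.179]
ft_force: [1.4, -0.1, -1.2]
width: 0.0597
grip_force: 0.0
```

```bash
python3 - <<'E'
from h import *
st()
c,W=cam('top'); save('t9.png',c[170:300,140:410],2.9)
for b in ((150,228,190,275),(255,320,195,290)):
    w=W[b[2]:b[3],b[0]:b[1]].reshape(-1,3); w=w[(w[:,2]>.07)&(w[:,2]<.11)]; r=cv2.minAreaRect((w[:,:2]*1000).astype(np.float32)); print(len(w),r,w[:,2].max(),w.min(0),w.max(0))
E
```

```text
19.35 [ 0.4344 -0.2511  0.0883] [[0.033, -0.999, -0.021], [-0.864, -0.039, 0.501], [-0.502, 0.002, -0.865]] [-0.501  0.449 -0.142 -0.462 -1.301  0.738] [ 1.4 -0.1 -1.2] 0.059746986719445824
666 ((460.56317138671875, 259.2473449707031), (43.33721160888672, 104.182373046875), 80.78054809570312) 0.10477207743050096 [0.40751009 0.23042301 0.07000458] [0.51214009 0.28769151 0.10477208]
611 ((445.14642333984375, -60.20020294189453), (105.99535369873047, 44.35700988769531), 0.6732189655303955) 0.10708601129120716 [ 0.39225938 -0.08282056  0.07078393] [ 0.49809941 -0.03759566  0.10708601]
```

View pics/t9.png

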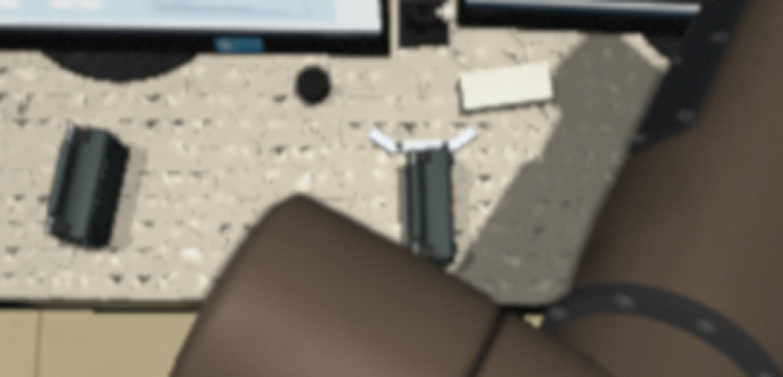

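Case_a stands in the lane at (0.445, −0.060), about 6 mm from the line's middle, yaw about 1°. Case_b stands at (0.461, 0.259), and the arm is clear of everything.

```bash
python3 -c "
from workcell import manip
print(manip.job_done())"
```

```text
the job is handed in; nothing more can be done
None
```

I handed the job in at about 19 s; it gave no verdict back. By the last camera check the stamped case stood square between the rails, about 6 mm from the middle of the yellow line, the blank case stood well outside them, and the arm was clear.

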